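# Open the battery test cradle

### The arm

A 6-joint arm with a two-finger parallel gripper is mounted at the origin on the work surface. World frame = base frame: x ahead of the robot, y to its left, z up, the work surface at z = 0. Lengths are in mm, angles in rad, forces in N, time in s.
With the tool pointing down it reaches from about 300 to 775 mm from the base axis. Payload 14.6 kg.
Tool frame: the origin (TCP) lies at the very end of the fingers, on their centre line; the grasp point (between the pads) lies 19 mm behind it (grip_point_offset is the distance from the TCP to the grasp point, in mm); z points along the fingers, y is the line along which they close (so a half turn about z gives the same grasp; the last joint's range is limited). The gripper opens to 94 mm and grips with 3 to 60 N. Pads are 16 mm wide; open, the fingers measure 119 mm over their backs; the gripper's body (75 mm by 177 mm) begins 78 mm behind the grasp point.
Start: joints at [-1.394, 0.3, 1.521, -0, 1.321, -0.067], TCP at [132.759, -533.727, 205.446] pointing down, gripper open.
Joint ranges: [-3.03, 3.03], [-0.79, 2.21], [0.23, 2.52], [-1.04, 4.18], [0, 3.07], [-2.55, 2.55]. Speed limits (rad/s): [2.22, 2.22, 2.57, 3.14, 3.14, 3.14].

### API

Orientations are given as [roll, pitch, yaw] about the fixed x, y, z axes, in that order (R = Rz(yaw) Ry(pitch) Rx(roll)).
In Python, from cell import read_state, camera, camera_info, sign_off, grip_point_offset gives the robot as it stands.
- The arm moves only by the shell command python3 -m handwheel 'ROWS' [FORCE]. ROWS is text: rows parted by semicolons, each of 5 numbers parted by spaces: the shift along the world's x, y, z in units of 40 mm (1.0 is 40 mm), then the turn about the world's z in units of 5 degrees (1.0 is 5 degrees), then the closure, from 0 (fully open) to 1 (shut). In form: dx dy dz yaw gripper; .... A call has 1 to 12 rows; each row shifts and turns the commanded pose from where the row before left it; what a row does not reach is not made up. A row lasts 1/12 s, in which the tool goes at most 41.7 mm and 7.16 degrees, less where a joint would pass 70% of its speed; a pose out of reach is approached as far as the arm can. A call is refused whole if a number of a shift passes 1 or a number of a turn 1, either way. A call with a gripper value outside its range is refused whole. The fingers move at their own pace and stop on an object; FORCE is the grip in N (left out, the last holds). Time passes only in rows, so rows that do not move let the fingers close. It gives the time, the measured TCP pose, the force, the opening and the grip force at its end, in the units of the state.
- read_state(): the state, without advancing time (a new reading comes with each control period).
- camera(name): name is "scene" or "side" or "wrist"; returns (picture, depth): 400x640x3 uint8, red, green, blue; 400x640 float32, mm along the optical axis (not along the pixel's ray), 0 where there is no reading.
- camera_info(name): a dict with "intrinsics" (3x3 intrinsics, pixels), "world_from_camera" (4x4, takes a point from camera to world coordinates). Camera axes: x right, y down, z forward; pixel columns grow to the right and rows downward; lengths in mm; the calibration is good to about 2 mm. A picture is of the moment at which its call begins: read the wrist's pose just before it. camera_info takes no time and is no camera call; for the wrist camera it gives the pose at the moment of the call.
- sign_off(): hands the job in; it is judged then, once.
The state is a dict: "clock": time; "joints": joint angles; "qd": joint speeds; "effort": joint torques, N m; "eef_pos": TCP position; "eef_rot": TCP orientation; "wrist_force": force on the tool from outside, world axes, zero at the start; "moment": the same for the moment, N m; "finger_gap": finger opening in mm; "finger_force": force on a finger pad.
Only numpy, scipy, OpenCV 4.12 (cv2) and the standard library are available. Lean on these libraries where they do the work, as an engineer would, in place of code of your own. Each camera call takes 0.05 s, during which the arm holds its last target. There are 200 camera calls.

### The job

With the fingertips, press down the blue release tab so that the lid of that battery test cradle springs up, then push the lid all the way back until it rests fully open by itself, and move clear. This is all done by touch, with nothing grasped: do not lift or carry anything, leave the battery lying in the cradle, keep the orange-tabbed cradle shut, and leave everything else on the bench where it is.

Things in the scene. Friction and masses are not known exactly. Their poses are not given: they have to be found in the camera images.
- blue_cradle: the blue-tabbed test cradle, bolted down: a grey box 110 (x) x 100 (y) x 47 mm high on a black foot plate that runs on to 107 mm in front of the origin; origin: centre of the box's underside, on the table; its x axis points from the tab (front) to the hinge (back), y along the hinge, z up; the one to open
- blue_pad (a point): centre of the top of the blue release tab's pad, 36 x 36 mm, 36.5 mm above the table and 91 mm in front of the cradle's origin; nothing else lies over it. It moves with the tab
- blue_tab (a joint): rocker angle of that release tab, rad: 0 at rest, 0.25 fully pressed (pad centre goes down about 9 mm; some 1 to 3 N, sprung back up); the lid is let go at about 0.15 (pad centre some 5 mm down). The hook beside the pad stands up to 57 mm above the table
- blue_edge (a point): middle of the free front edge of that cradle's white lid (lid 104 mm from hinge to edge, 100 mm wide, 6 mm thick, a 20 mm wide tongue in the tab's colour runs 6 mm further out). It moves with the lid
- blue_hinge (a point): middle of that lid's hinge line, 50 mm behind the cradle's origin, 47 mm above the table; its axes are those of the cradle
- blue_lid (a joint): that lid's opening angle, rad: 0 shut and latched, about 1.1 where the spring pin leaves it after release (free edge then about 140 mm above the table, 46 mm in front of the hinge), 1.92 the fully open stop. A light push (under 1 N) towards the hinge side, near the free edge on the inside, turns it on; left short of upright (1.57) it sinks back to about 1.1, past upright it falls open by itself and stays at the stop, leaning back. Upright, its edge is 151 mm above the table
- blue_battery: black phone battery 60 x 50 x 6 mm with a yellow stripe, lying loose in the blue cradle under the lid, its underside 35 mm above the table; origin: centre of its underside
- orange_cradle: the orange-tabbed test cradle, bolted down: a grey box 110 (x) x 100 (y) x 47 mm high on a black foot plate that runs on to 107 mm in front of the origin; origin: centre of the box's underside, on the table; its x axis points from the tab (front) to the hinge (back), y along the hinge, z up; not to be opened
- orange_pad (a point): centre of the top of the orange release tab's pad, 36 x 36 mm, 36.5 mm above the table and 91 mm in front of the cradle's origin; nothing else lies over it. It moves with the tab
- orange_tab (a joint): rocker angle of that release tab, rad: 0 at rest, 0.25 fully pressed (pad centre goes down about 9 mm; some 1 to 3 N, sprung back up); the lid is let go at about 0.15 (pad centre some 5 mm down). The hook beside the pad stands up to 57 mm above the table
- orange_edge (a point): middle of the free front edge of that cradle's white lid (lid 104 mm from hinge to edge, 100 mm wide, 6 mm thick, a 20 mm wide tongue in the tab's colour runs 6 mm further out). It moves with the lid
- orange_hinge (a point): middle of that lid's hinge line, 50 mm behind the cradle's origin, 47 mm above the table; its axes are those of the cradle
- orange_lid (a joint): that lid's opening angle, rad: 0 shut and latched, about 1.1 where the spring pin leaves it after release (free edge then about 140 mm above the table, 46 mm in front of the hinge), 1.92 the fully open stop. A light push (under 1 N) towards the hinge side, near the free edge on the inside, turns it on; left short of upright (1.57) it sinks back to about 1.1, past upright it falls open by itself and stays at the stop, leaning back. Upright, its edge is 151 mm above the table
- orange_battery: black phone battery 60 x 50 x 6 mm with a yellow stripe, lying loose in the orange cradle under the lid, its underside 35 mm above the table; origin: centre of its underside
- phone: black phone, 142 (x) x 70 (y) x 8 mm, loose; origin: centre of its underside
- driver: yellow screwdriver 150 mm long lying along its x axis, loose
- spudger: flat blue plastic opening tool, 14 (x) x 135 (y) x 5 mm, loose; origin: under its middle
- tape: roll of tape lying flat, 84 mm across, 24 mm high, loose; origin: centre of its underside
- parts_box: flat white carton, 70 (x) x 130 (y) x 22 mm, loose; origin: centre of its underside
- mug: white mug, 80 mm across, 95 mm high, handle at its +y, loose; origin: centre of its underside
- tray: low black tray with a white inlay, 220 (x) x 170 (y) x 14 mm, fixed; origin: centre of its underside
- tool_case: dark tool case, 240 (x) x 150 (y) x 45 mm plus tools lying on it to 57 mm, fixed; origin: centre of its underside

How it is judged:
By the outcome, as a careful person would: the job done as asked, in the order asked, and still so for the second after the job is handed in, with the robot touching nothing.
It also fails if it takes over 42 s, if anything falls off the work surface, if the arm or the gripper's body presses on something with over 40 N, if the wrist force passes 120 N, or if a joint passes its speed limit or range.

## Working session

There is one attempt and no reset: what is moved stays moved. The work goes in short steps, Python scripts to look and compute and a shell command to move; the robot and the scene stay as the last step left them, time stands still between calls to the robot, and variables do not carry over. Pictures are saved under pics/ and viewed, at most 10 in all, crops included, and the job is handed in when it is done.

```bash
mkdir -p pics; cat > h.py <<'E'
import numpy as np, cv2
from cell import *
def snap(n,f):
    i=camera_info(n); p,d=camera(n); cv2.imwrite('pics/'+f+'.png',p[:,:,::-1]); np.savez('pics/'+f,d=d,K=i['intrinsics'],T=i['world_from_camera'])
def pt(f,u,v):
    z=np.load('pics/'+f+'.npz'); d=np.median(z['d'][v-1:v+2,u-1:u+2]); 
    return np.round((z['T']@np.r_[np.linalg.inv(z['K'])@[u,v,1]*d,1])[:3],1)
E
python3 -c "
from h import *
snap('scene','s1');snap('side','d1');print(read_state())"
```

```text
{'clock': 0.1, 'joints': array([-1.39362082e+00,  3.00433958e-01,  1.52149135e+00,  1.50430296e-05,
        1.32071065e+00, -6.65882080e-02]), 'qd': array([ 1.73901623e-03, -2.28066986e-03, -1.95932037e-03,  4.66331019e-04,
        9.40835812e-04,  8.57593674e-05]), 'effort': array([ 6.31894327e-04, -5.32644188e+01, -3.53283012e+01,  7.09981145e-02,
        2.34709441e-02, -4.80254232e-05]), 'eef_pos': array([ 132.71333251, -533.51385714,  204.94466559]), 'eef_rot': array([-3.14055264e+00, -8.39587236e-05,  2.43759940e-01]), 'wrist_force': array([-0.00562089,  0.34844136,  0.4207232 ]), 'moment': array([-0.02423482, -0.02223298,  0.02244045]), 'finger_force': 0.0, 'finger_gap': 94.01282435704347}
```

View pics/s1.png

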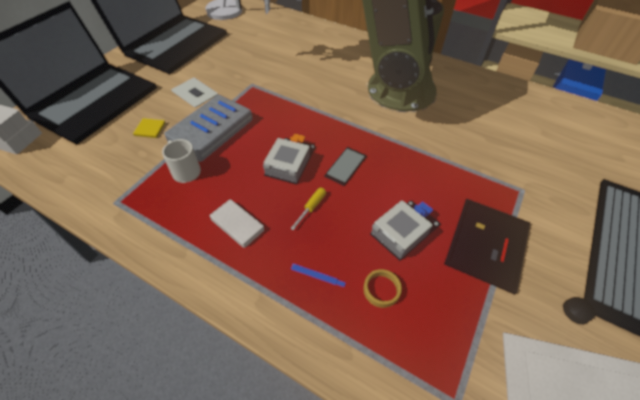

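View pics/d1.png

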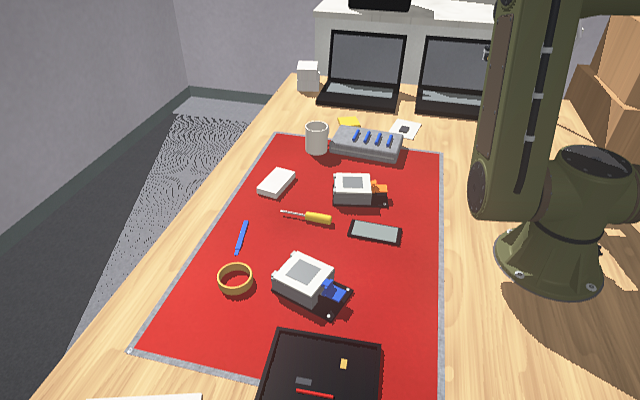

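The scene view has the blue cradle at about (403,228) with its tab at (424,210). The side view has its lid at about (303,273) and its tab at (335,292). The orange cradle is well away, at (355,190) in the side view. I'll enlarge the blue one.

```bash
python3 -c "
from h import *
im=cv2.imread('pics/d1.png')[240:330,260:370]
cv2.imwrite('pics/c1.png',cv2.resize(im,None,fx=6,fy=6,interpolation=cv2.INTER_CUBIC))
z=np.load('pics/d1.npz');d=z['d'];v,u=np.mgrid[240:330,260:370]
D=d[240:330,260:370];P=np.linalg.inv(z['K'])@np.stack([u.ravel(),v.ravel(),np.ones(u.size)])*D.ravel()
W=(z['T'][:3,:3]@P+z['T'][:3,3:]).T;c=cv2.imread('pics/d1.png')[240:330,260:370].reshape(-1,3).astype(int)
top=W[(W[:,2]>44)&(W[:,2]<60)&(c.min(1)>120)];print(len(top),top.mean(0),cv2.minAreaRect(top[:,:2].astype(np.float32)))
b=(c[:,0]>c[:,2]+60)&(c[:,0]>c[:,1]+40)
B=W[b];print(len(B),B.mean(0));pad=B[(B[:,2]<40)&(B[:,2]>32)];print(len(pad),pad.mean(0),cv2.minAreaRect(pad[:,:2].astype(np.float32)))
"
```

```text
1551 [577.19476783 235.35878554  51.83845858] ((579.6430053710938, 231.8096923828125), (100.85665893554688, 114.42969512939453), 71.87704467773438)
214 [500.11672064 258.86698665  42.57281561]
126 [490.41454602 261.05227269  34.95287519] ((502.99981689453125, 253.8570556640625), (40.84007263183594, 57.76334762573242), 56.462615966796875)
```

View pics/c1.png

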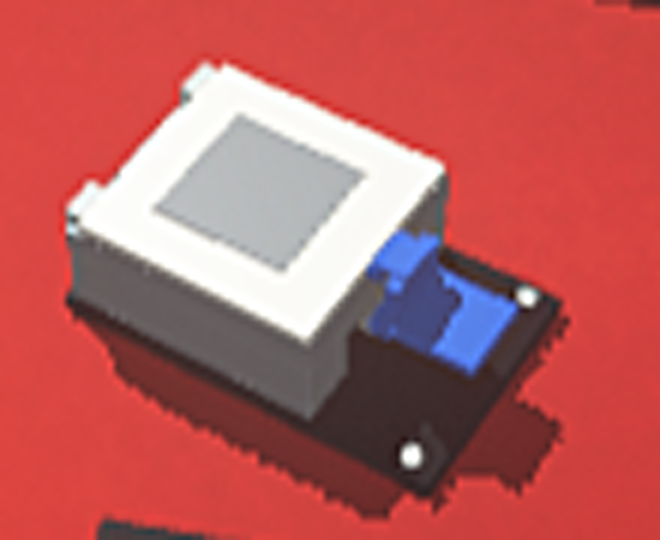

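The crop shows the tab towards the robot, its pad centre near (475,325) in the crop, and the hinge at upper left. The fits agree:
- **Cradle:** origin about (577,233), yaw about -18°.
- **Pad:** predicted (490,261), measured (490,261,35). The expected height is 36.5.

I'll approach high with the fingers shut and yaw -18°, which puts the wide side of the gripper along the hinge.

```bash
python3 -m handwheel '0.6 0.75 0 0 1;0.6 0.75 0 0 1;0.6 0.75 0 0 1;0.6 0.75 0 0 1;0.6 0.75 0 0 1;0.6 0.75 0 0 1;0.6 0.75 0 0 1;0.6 0.75 0 0 1;0.6 0.75 0 0 1;0.6 0.75 0 0 1;0.6 0.75 0 0 1;0.6 0.75 0 0 1' 10
python3 -m handwheel '0.14 0.9 0 -0.53 1;0.14 0.9 0 -0.53 1;0.14 0.9 0 -0.53 1;0.14 0.9 0 -0.53 1;0.14 0.9 0 -0.53 1;0.14 0.9 0 -0.53 1;0.14 0.9 0 -0.53 1;0.14 0.9 0 -0.53 1;0.14 0.9 0 -0.53 1;0.14 0.9 0 -0.53 1;0 0 0 -0.53 1;0 0 0 -0.53 1'
```

```text
clock: 1.1
eef_pos: [421.5, -171.9, 205.4]
eef_rot: [-3.142, 0.0, 0.244]
wrist_force: [1.1, -1.4, -0.3]
finger_gap: 17.1
finger_force: 0.0
clock: 2.1
eef_pos: [476.4, 188.0, 204.8]
eef_rot: [3.141, 0.001, -0.311]
wrist_force: [0.8, -0.0, 0.2]
finger_gap: 0.3
finger_force: 0.0
```

```bash
python3 -c "
from h import *
snap('wrist','w1')"
```

```text
(no output)
```

View pics/w1.png

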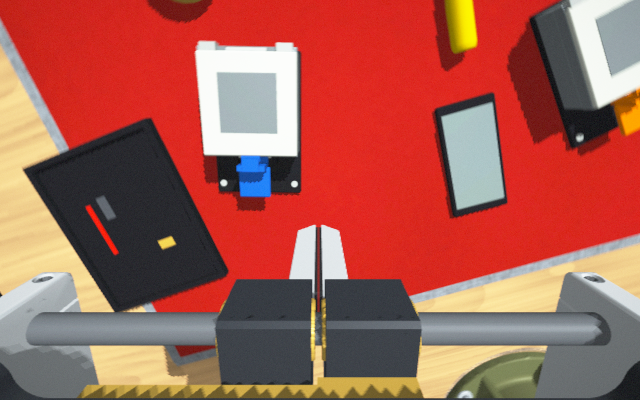

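The wrist view shows the cradle square to the tool. The pad is near (255,183), the lid's front edge runs from (203,155) to (298,156), and the hinge side is at y≈47.

```bash
python3 -c "
from h import *
for p in [(255,180),(255,187),(206,151),(296,152),(205,56),(297,56),(250,100),(223,184),(295,184)]: print(p,pt('w1',*p))"
```

```text
(255, 180) [497.1 258.6  36.4]
(255, 187) [489.3 261.6  36.5]
(206, 151) [545.5 292.6  52.9]
(296, 152) [514.1 202.2  44.7]
(205, 56) [632.2 256.1  52.6]
(297, 56) [610.5 170.3  13.8]
(250, 100) [579.7 228.5  54.6]
(223, 184) [500.1 305.8   9.3]
(295, 184) [472.6 220.3   9.1]
```

```bash
python3 -m handwheel '0.12 0.92 0 0 1;0.12 0.92 0 0 1;0 0 -0.8 0 1;0 0 -0.8 0 1;0 0 -0.8 0 1;0 0 -0.8 0 1;0 0 -0.5 0 1;0 0 0 0 1;0 0 0 0 1'
```

```text
clock: 2.9
eef_pos: [486.2, 259.6, 57.3]
eef_rot: [3.141, 0.001, -0.311]
wrist_force: [-0.1, -0.3, 0.4]
finger_gap: 0.7
finger_force: 0.0
```

```bash
python3 -m handwheel '0 0.04 -0.25 0 1;0 0 -0.2 0 1;0 0 -0.1 0 1;0 0 -0.1 0 1;0 0 -0.05 0 1;0 0 0 0 1;0 0 0 0 1;0 0 0 0 1'; python3 -c "
from h import *
snap('side','d2');cv2.imwrite('pics/c2.png',cv2.resize(cv2.imread('pics/d2.png')[190:340,220:420],None,fx=3,fy=3))"
```

```text
clock: 3.57
eef_pos: [486.4, 261.6, 29.8]
eef_rot: [-3.141, -0.0, -0.311]
wrist_force: [-4.9, 1.1, 4.1]
finger_gap: 0.5
finger_force: 2.3
```

View pics/c2.png

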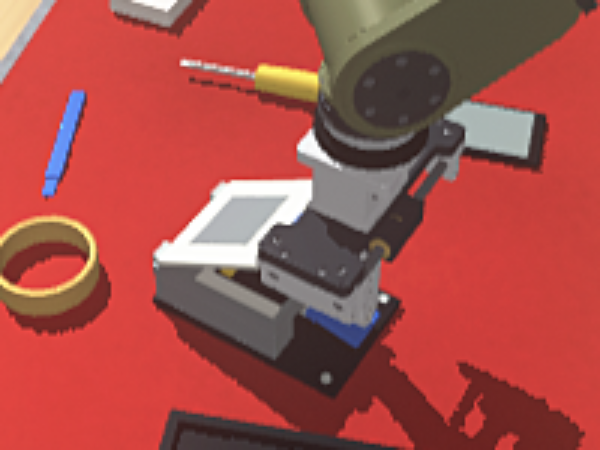

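The lid has been let go and is partly up, around (240,220) in the crop. It seems to lean on the gripper, since the wrist reads about 5 N towards -x. I'll back away along the cradle's axis so it can spring up.

```bash
python3 -m handwheel '-0.38 0.12 0.05 0 1;-0.38 0.12 0.1 0 1;-0.38 0.12 0.2 0 1;-0.38 0.12 0.2 0 1;0 0 0.8 0 1;0 0 0.8 0 1;0 0 0.6 0 1;0 0 0 0 1;0 0 0 0 1;0 0 0 0 1'; python3 -c "
from h import *
snap('side','d3');cv2.imwrite('pics/c3.png',cv2.resize(cv2.imread('pics/d3.png')[190:340,220:420],None,fx=3,fy=3))"
```

```text
clock: 4.45
eef_pos: [425.5, 280.4, 138.7]
eef_rot: [3.141, 0.0, -0.311]
wrist_force: [-0.6, 0.6, -0.2]
finger_gap: 0.4
finger_force: 0.0
```

View pics/c3.png

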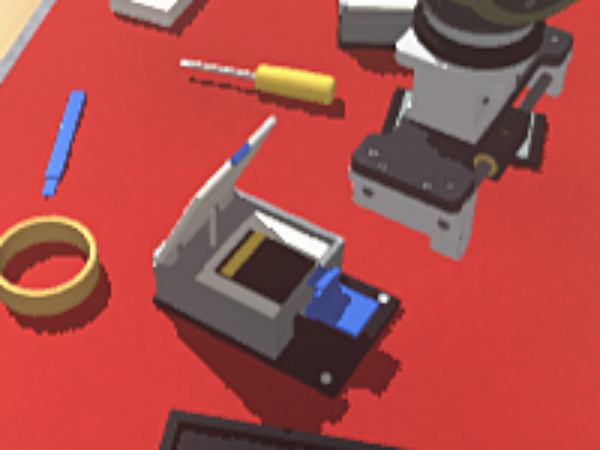

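The lid stands at about 1.1, its edge near (255,145) in the crop. The battery is in place. Next I'll lower the fingertips to about z=115 and push along the cradle's axis, slowly near the lid.

```bash
python3 -m handwheel '0 0 -0.6 0 1;0.83 -0.27 0 0 1;0.83 -0.27 0 0 1;0.83 -0.27 0 0 1;0.7 -0.22 0 0 1;0.24 -0.08 0 0 1;0.24 -0.08 0 0 1;0.24 -0.08 0 0 1;0.2 -0.065 0 0 1;0.2 -0.065 0 0 1;0.2 -0.065 0 0 1;0 0 0 0 1'; python3 -c "
from h import *
s=read_state();d=(np.array([624.2,217.4])-s['eef_pos'][:2]);print(d@[.95,-.311],d@[.311,.95])"
```

```text
clock: 5.5
eef_pos: [606.8, 221.7, 115.3]
eef_rot: [3.142, -0.0, -0.312]
wrist_force: [-0.1, -0.6, -1.2]
finger_gap: 0.5
finger_force: 0.0
17.893319194037556 1.2873653426621492
```

```bash
python3 -m handwheel '0.15 -0.05 0 0 1;0.15 -0.05 0 0 1;0.1 -0.03 0 0 1;0 0 0 0 1;0 0 0 0 1;0 0 0 0 1;0 0 0 0 1;0 0 0 0 1'; python3 -c "
from h import *
snap('side','d4');cv2.imwrite('pics/c4.png',cv2.resize(cv2.imread('pics/d4.png')[190:340,220:420],None,fx=3,fy=3))"
```

```text
clock: 6.17
eef_pos: [621.8, 217.0, 115.5]
eef_rot: [-3.142, -0.0, -0.311]
wrist_force: [-0.8, -0.3, -0.1]
finger_gap: 0.5
finger_force: 0.0
```

View pics/c4.png

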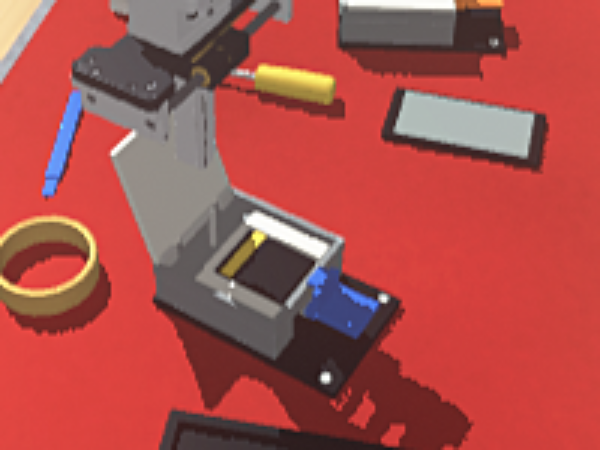

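The lid now leans back past upright, its top edge near (120,150) in the crop. I'll retreat straight back, then up, and check.

```bash
python3 -m handwheel '-0.3 0.1 0 0 1;-0.6 0.2 0 0 1;-0.83 0.27 0 0 1;-0.83 0.27 0 0 1;-0.83 0.27 0.2 0 1;-0.83 0.27 0.2 0 1;0 0 0.8 0 1;0 0 0.8 0 1;0 0 0 0 1;0 0 0 0 1;0 0 0 0 1;0 0 0 0 1'; python3 -c "
from h import *
snap('side','d5')
z=np.load('pics/d5.npz');T=z['T'];K=z['K']
x=np.array([.95,-.311,0]);y=np.array([.311,.95,0])
for th in (1.57,1.92):
  for s in (-50,50):
    p=np.array([624.2,217.4,47])-x*104*np.cos(th)+y*s+[0,0,104*np.sin(th)]
    q=K@(np.linalg.inv(T)@np.r_[p,1])[:3];print(th,s,q[:2]/q[2],(q[:2]/q[2]-[220,170])*3)
cv2.imwrite('pics/c5.png',cv2.resize(cv2.imread('pics/d5.png')[170:340,220:420],None,fx=3,fy=3))"
```

```text
clock: 7.22
eef_pos: [452.8, 271.8, 194.3]
eef_rot: [3.14, 0.001, -0.311]
wrist_force: [0.6, -0.9, 0.8]
finger_gap: 0.5
finger_force: 0.0
1.57 -50 [296.33825301 219.5457563 ] [229.01475903 148.63726889]
1.57 50 [269.91212532 245.50235154] [149.73637596 226.50705461]
1.92 -50 [283.62437471 216.27280326] [190.87312414 138.81840979]
1.92 50 [256.78071339 241.43489999] [110.34214016 214.30469996]
```

View pics/c5.png

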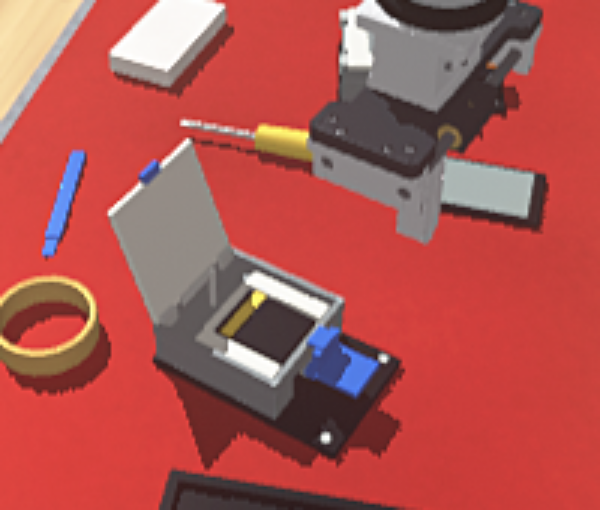

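The lid's edge corners are at (110,214) and (190,139) in the crop. That matches the corners I predicted for the 1.92 stop. The battery is in place and the arm is clear.

```bash
python3 -c "
from cell import *
print(sign_off())"
```

```text
the job is handed in; nothing more can be done
None
```

The blue cradle's lid was released and pushed back to its fully open stop, where it rests by itself; the battery is still in the cradle, nothing else was touched, the arm is clear, and I handed the job in at about 7 s.

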